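# Seat a casting in its holding fixture and clamp it

### The arm

A 6-joint arm with a two-finger parallel gripper is mounted at the origin on the work surface. World frame = base frame: x ahead of the robot, y to its left, z up, the work surface at z = 0. Lengths are in mm, angles in rad, forces in N, time in s.
With the tool pointing down it reaches from about 275 to 750 mm from the base axis. Payload 10.2 kg.
Tool frame: the origin (TCP) lies between the finger pads; the fingertips stand 8 mm ahead of it and the grasp point (between the pads) lies 11 mm behind it; z points along the fingers, x is the direction in which the jaws open and shut, and the axes are right-handed (so a half turn about z gives the same grasp; the last joint's range is limited). The gripper opens to 85 mm and grips with 20 to 120 N. Pads are 22 mm wide; open, the fingers measure 114 mm over their backs; the gripper's body (76 mm by 85 mm) begins 54 mm behind the grasp point. The pads swing forward as they close: fully open they stand 13 mm farther back than shut.
Start: joints at [0.909, 0.313, 1.498, -0, 1.331, -0.223], TCP at [223.061, 475.263, 239.294] pointing down, gripper open.
Joint ranges: [-2.94, 2.94], [-0.97, 2.17], [0.19, 2.56], [-1.23, 4.37], [0.02, 3.11], [-2.88, 2.88]. Speed limits (rad/s): [2.39, 2.39, 3.01, 3.14, 3.14, 3.14].

### API

Orientations are given as a unit quaternion [w, x, y, z].
In Python, from rig import sense, eyes, ctrl gives the robot as it stands.
- The arm moves only by the tool move_arm, never from a script. Its argument "rows" is a list that holds one entry, the list of rows, each a list of 5 numbers: the shift along the tool's x, y, z in mm, then the turn about the tool's z in units of 6 degrees (1.0 is 6 degrees), then the gripper command: -1 is shut, 1 is fully open, values between are in proportion. In form: [[[dx, dy, dz, roll, jaw], ...]]. A call has 1 to 12 rows; each row is the pose to reach, as a shift and turn from the pose measured when the call began, along the tool's axes at that moment; what a row does not reach only later rows make up. A row lasts 1/8 s, in which the tool goes at most 62.5 mm and 10.7 degrees, less where a joint would pass 70% of its speed; a pose out of reach is approached as far as the arm can. A call with a gripper value outside its range is refused whole. The fingers move at their own pace and stop on an object; "squeeze" is the grip in N (left out, the last holds). Time passes only in rows, so rows that repeat a pose let the fingers close. It gives the time, the measured TCP pose, the force and the opening at its end, in the units of the state.
- sense(): the state, without advancing time (a new reading comes with each control period).
- eyes.capture(name): name is "scene" or "top" or "wrist"; returns a dict with "color" (400x640x3 uint8, blue, green, red), "vertical_fov" (degrees; the focal length in pixels is half the picture's height over the tangent of half this angle, whatever the lens; pixels are square), "cx", "cy" (the principal point, pixels), "xyz" and "attitude" of the camera in the world. Camera axes: x right, y down, z forward; pixel columns grow to the right and rows downward; lengths in mm; the calibration is good to about 2 mm. A picture is of the moment at which its call begins. There is no depth.
- ctrl.finish_job(): hands the job in, once; it reports no verdict.
The state is a dict: "time_s": time; "joints": joint angles; "dq": joint speeds; "tau": joint torques, N m; "eef_pos": TCP position; "ee_rot": TCP orientation; "force": force on the tool from outside, world axes, zero at the start; "wrist_torque": the same for the moment, N m; "grip_width": opening from 0.0 (shut) to 1.0 (fully open).
Only numpy, scipy, OpenCV 4.12 (cv2) and the standard library are available. Lean on these libraries where they do the work, as an engineer would, in place of code of your own. Each camera call takes 0.05 s, during which the arm holds its last target. There are 200 camera calls.

### The job

Put the teal casting foot first into the rectangular pocket of the bench fixture and press it down, firmly but not hard, until you feel that it has gone past the spring catches and sits fully home on the pocket's floor, whose height you have to find by feel. Only then swing the open red clamp over and shut it fully on the casting; never let the clamp bear on a casting that is not fully down. Leave everything else on the bench where it is.

Things in the scene. Friction and masses are not known exactly. Their poses are not given: they have to be found in the camera images.
- casting: Teal casting, about 0.3 kg, 64 mm tall, standing on its foot. Origin: centre of the foot's underside; z up, x along the foot's long side; turned half round it is the same. Foot 56 (x) x 40 (y) x 6 mm; then a neck 46 x 30 mm up to z = 32 mm; then the body, z 32 to 60 mm, 58 mm long in x with rounded ends and two flat sides 32 mm apart in y, flat over x -15 to +15 mm: grip these.
- casting_top (a point): Centre of the flat copper boss on top of the casting (26 mm across, 4 mm high), 64 mm above the casting's origin.
- fixture: Fixture bolted to the bench. Origin: on the bench under the pocket's centre; z up, x from the pocket to the clamp's hinge. Base plate x -95 to +125, y -65 to +65 mm, 10 mm thick; on it an aluminium block 96 (x) x 80 (y) mm, top 38 mm above the bench, with a pocket 59 (x) x 43 (y) mm, mouth chamfered 3 mm. Blue hinge cheeks x 75 to 101, y -24 to +24 mm, 86 mm high.
- mouth (a point): Centre of the pocket's mouth, level with the block's top. The pocket's rubber floor is on an adjustable rest: it may lie anywhere from 16 to 28 mm below this point, and no listed pose tells where. The rubber gives about 1 mm per 25 N. More than 32 N of contact force in all between casting and fixture (the balls squeeze with some 8 N of it) is too hard: keep the push under 20 N.
- seat_pin (a joint): Orange pin in the middle of the pocket's floor, moving with it. 0: it stands 5 mm above the floor; 0.005: flush, the casting is fully home. About 1 N presses it. The rest also has sprung balls in the pocket's end walls: a casting set in loosely stops on them, its foot about 12 mm above the floor (pin not touched); 4 to 9 N of push drives it past, and they close over the foot.
- clamp (a joint): Angle of the red clamp arm: 0 shut (arm level over the pocket, against its stop), grows as it opens, 1.57 straight up, at most 1.9. The hinge is stiff (about 0.5 N m) and stays where it is left; about 4 N at the handle swings it, about 8 N shuts it down the last few millimetres against the sprung pad.
- clamp_hinge (a point): Hinge axis of the clamp, parallel to the fixture's y, 88 mm from the pocket's centre along the fixture's x, 76 mm above the bench.
- clamp_handle (a point): Centre of the clamp's black T handle, a round bar 18 mm thick and 80 mm long parallel to the fixture's y. With the clamp shut it lies 138 mm from the hinge towards the fixture's -x and 24 mm above the hinge (100 mm above the bench); it turns about the hinge. The red arm (16 mm wide, 12 mm thick) joins it at its middle.
- clamp_pad: Round rubber pad, 22 mm across, on a sprung pin under the clamp arm, 88 mm from the hinge; origin: centre of its underside. Travel 17 mm, about 1 N plus 0.25 N per mm. With the clamp shut it presses on a casting that is fully home, compressed 4 to 16 mm; a casting caught on the balls can keep it from shutting.
- grey_casting: grey turned casting on a round foot, 56 mm across, 70 mm tall; origin under its foot; leave alone
- white_casting: white casting: round foot 52 mm across, ball on top, 65 mm tall; origin under its foot; leave alone
- spray_can: steel spray can with a blue band, 62 mm across, 190 mm tall; origin under it; leave alone
- paint_tin: plain steel tin, 90 mm across, 100 mm tall; origin under it; leave alone
- resin_cup: white cup, 70 mm across, 75 mm tall; origin under it; leave alone
- brush: paint brush lying flat, 170 mm long; leave alone
- scraper: blue-handled hand tool lying flat, 190 mm long; leave alone
Mind the look-alikes: they are no part of the job. What is shaped like the casting but green, pink or purple is not meant.

How it is judged (in metres and radians):
On the way:
1. the casting is fully home in the pocket (seat pin pressed within 1.5 mm of flush) while the clamp is still open (more than 1 rad) (value of joint seat_pin above 0.0035 m and z of casting in the frame of mouth below -0.014 m and horizontal distance between casting and mouth below 0.004 m and angle between casting's own z axis and vertical below 0.05 rad and angle between the x axis of casting and the x axis of fixture, either way round below 0.12 rad and value of joint clamp above 1 rad), for 0.2 s.
At the end, for the whole second after the job is handed in: The casting sits fully home in the pocket (seat pin pressed within 1.5 mm of flush, within 4 mm of the pocket's centre, upright within 0.05 rad), the clamp is shut (joint below 0.04 rad) with its pad pressing on the casting by more than 1 N, all at rest and let go (value of joint seat_pin above 0.0035 m and z of casting in the frame of mouth below -0.014 m and horizontal distance between casting and mouth below 0.004 m and angle between casting's own z axis and vertical below 0.05 rad and angle between the x axis of casting and the x axis of fixture, either way round below 0.12 rad and value of joint clamp below 0.04 rad and contact force between clamp_pad and casting above 1 N and linear speed of casting below 0.01 m/s); the robot touches nothing.
It fails at once if the clamp's pad bears on the casting (more than 1.5 N) while the seat pin is less than 2 mm pressed, that is, the casting is not down (contact force between clamp_pad and casting above 1.5 N and value of joint seat_pin below 0.002 m).
It fails at once if the casting is pressed on the fixture with contact forces of more than 32 N in all (contact force between casting and fixture above 32 N).
It fails at once if another thing on the bench is moved by more than 20 mm (distance of any of grey_casting, white_casting, spray_can, paint_tin, resin_cup, brush, scraper from where it was at the start of the episode above 0.02 m).
It also fails if it takes over 67 s, if anything falls off the work surface, if the arm or the gripper's body presses on something with over 40 N, if the wrist force passes 120 N, or if a joint passes its speed limit or range.

## Working session

There is one attempt and no reset: what is moved stays moved. The work goes in short steps, Python scripts to look and compute and a tool call to move; the robot and the scene stay as the last step left them, time stands still between calls to the robot, and variables do not carry over. Pictures are saved under pics/ and viewed, about 8 in all and at most 12, crops included, and the job is handed in when it is done.

Besides the shell and the picture viewer there is one more tool, called after "Call:" as a command line: name --argument value ..., lists and objects as JSON in quotes. move_arm: Moves the arm, as the interface text tells. Its arguments: {"type":"object","properties":{"rows":{"type":"array","items":{"type":"array","items":{"type":"array","items":{"type":"number"}}}},"squeeze":{"type":"number"}},"required":["rows"]}

```bash
mkdir -p pics; cat > h.py <<'E'
import numpy as np, cv2
from scipy.spatial.transform import Rotation as R
from rig import sense, eyes, ctrl
def rot(q): return R.from_quat([q[1],q[2],q[3],q[0]]).as_matrix()
def cap(n):
    c=eyes.capture(n); c['f']=200/np.tan(np.radians(c['vertical_fov'])/2); 
    a=np.array(c['attitude']); c['R']=a if a.shape==(3,3) else rot(a); c['p']=np.array(c['xyz']); return c
def ray(c,u,v):
    d=c['R']@np.array([(u-c['cx'])/c['f'],(v-c['cy'])/c['f'],1]); return d
def onz(c,u,v,z):
    d=ray(c,u,v); return c['p']+d*(z-c['p'][2])/d[2]
def proj(c,P):
    q=c['R'].T@(np.array(P)-c['p']); return q[0]/q[2]*c['f']+c['cx'],q[1]/q[2]*c['f']+c['cy']
E
python3 - <<'E'
from h import *
import pickle
print(sense())
for n in('scene','top','wrist'):
    c=cap(n);pickle.dump(c,open(n+'.pkl','wb'));cv2.imwrite(f'pics/{n}0.png',c['color']);print(n,c['xyz'],c['attitude'],c['f'],c['cx'],c['cy'])
E
```

```text
{'time_s': 0.0, 'joints': array([ 9.08572189e-01,  3.13449584e-01,  1.49845159e+00, -5.18883716e-06,
        1.33095281e+00, -2.23415250e-01]), 'dq': array([ 0.00087333, -0.00058228,  0.00132413, -0.00129692,  0.00020953,
       -0.00041635]), 'tau': array([ 4.02535661e-04, -4.12267256e+01, -2.59742761e+01, -1.37081743e-04,
        4.16475465e-03,  2.92206562e-05]), 'eef_pos': array([222.91964306, 475.05649204, 238.72980911]), 'ee_rot': array([ 2.14224202e-04,  8.44055631e-01,  5.36255251e-01, -5.93171271e-04]), 'force': array([ 0.1437064 ,  0.75153744, -0.88436883]), 'wrist_torque': array([-0.0114162 ,  0.00871303,  0.01453603]), 'grip_width': 0.9985301412942615}
scene [1089.05251361  215.43063381 1001.80378398] [-0.16016372  0.54814342  0.78765702 -0.23126347] 411.0217448170442 315.9455212657449 204.64482848283458
top [ 362.27007625  -13.95820875 1279.24457127] [ 0.05259414 -0.70189292  0.7083992  -0.05244766] 403.5114757879349 321.2967993401382 197.3980976501036
wrist [160.8024464  503.7169642  372.38872737] [0.11547346 0.83616495 0.53134033 0.07191313] 316.0544475476802 320.49535995767604 194.14487688188706
```

```bash
ls .
```

```text
h.py
pics
scene.pkl
top.pkl
wrist.pkl
```

View pics/top0.png

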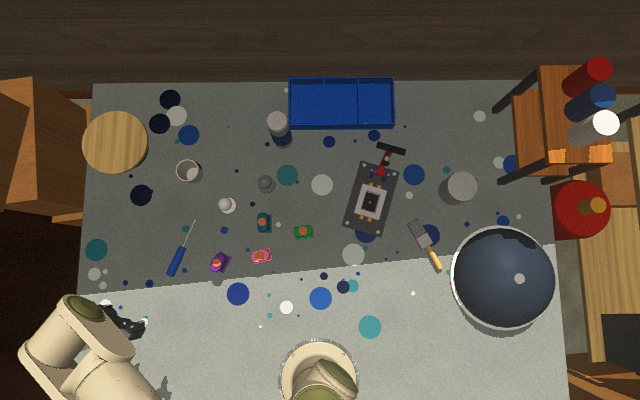

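View pics/scene0.png

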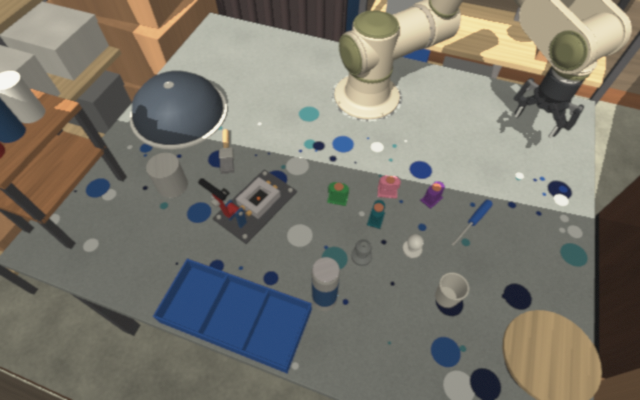

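Top view: the teal casting is at (264,222). Its look-alikes are green (303,231), pink (261,256) and purple (220,262), and the other castings are white (227,205) and grey (265,184). The fixture is at (370,203), with the clamp open towards (390,150). I'll check the teal one and the fixture in a close crop.

```bash
python3 - <<'E'
from h import *
import pickle
c=pickle.load(open('top.pkl','rb'));s=pickle.load(open('scene.pkl','rb'))
a=cv2.resize(c['color'][135:250,240:320],None,fx=5,fy=5,interpolation=cv2.INTER_CUBIC)[:575]
b=cv2.resize(c['color'][135:250,335:415],None,fx=5,fy=5,interpolation=cv2.INTER_CUBIC)
cv2.imwrite('pics/crop.png',np.hstack([a,b]))
for n,k in(('top',c),('scene',s)):
    hsv=cv2.cvtColor(k['color'],cv2.COLOR_BGR2HSV)
    for nm,lo,hi in(('copper',(5,100,110),(18,255,255)),('teal',(84,110,20),(96,255,140)),('red',(0,170,60),(4,255,255))):
        N,L,st,ce=cv2.connectedComponentsWithStats(cv2.inRange(hsv,lo,hi))
        for i in range(1,N):
            if st[i,4]>5 and 180<ce[i,0]<460 and 120<ce[i,1]<280:
                print(n,nm,ce[i].round(1),st[i],onz(k,*ce[i],64).round(1) )
E
```

```text
top copper [370.9 184.1] [369 183   4   3   9] [ 584.  -166.7   64. ]
top copper [378.6 186.4] [377 185   4   4  11] [ 576.8 -190.2   64. ]
top copper [361.4 217.4] [359 216   5   4  11] [ 482.2 -135.1   64. ]
top copper [261.6 221.5] [258 218   8   8  51] [472.5 166.4  64. ]
top copper [369.4 219.2] [368 218   4   4  13] [ 476.3 -159.2   64. ]
top copper [302.5 230.4] [299 227   8   8  53] [444.3  43.1  64. ]
top copper [431.6 254.9] [426 245  14  25  76] [ 367.8 -341.8   64. ]
top copper [259.  255.4] [255 252   9   8  54] [371.2 172.7  64. ]
top copper [216.3 262.4] [213 259   8   8  51] [351.9 299.4  64. ]
top teal [286.7 174.8] [277 165  21  21 336] [615.4  91.1  64. ]
top teal [446.2 169.4] [443 167   7   6  33] [ 627.9 -399.7   64. ]
top teal [264.2 222.7] [257 213  14  20 156] [468.6 158.5  64. ]
top teal [185.2 228.2] [182 225   7   7  36] [454.3 396.3  64. ]
top teal [365. 248.] [364 246   3   5  11] [ 390.2 -143.8   64. ]
top red [389.2 153.3] [388 152   3   4   6] [ 680.3 -225.9   64. ]
top red [379.9 170.6] [375 165  10  11  65] [ 626.  -195.7   64. ]
scene copper [226.1 140.8] [224 131   4  16  32] [ 405.1 -328.2   64. ]
scene copper [390.  179.3] [386 176   9   7  44] [373.2 171.7  64. ]
scene copper [268.5 181.5] [267 181   4   2   6] [ 499.3 -146.9   64. ]
scene copper [338.4 186.2] [335 183   8   7  47] [446.3  42.7  64. ]
scene copper [275. 186.] [274 185   3   3   7] [ 507.2 -123.6   64. ]
scene copper [436.  186.9] [433 184   7   7  40] [354.4 298.6  64. ]
scene copper [258.1 197.9] [257 197   3   3   8] [ 559.8 -151.1   64. ]
scene copper [378.3 207.1] [374 204   9   7  51] [474.4 165.8  64. ]
scene copper [248.2 212.6] [246 211   5   5  19] [ 612.2 -156.1   64. ]
scene teal [380.1 201.5] [377 201   7   3   8] [455.3 165.5  64. ]
scene teal [375.4 218.8] [368 210  16  18 184] [512.7 168.5  64. ]
scene red [229.4 209.3] [222 204  15  12  85] [ 620.3 -208.2   64. ]
```

View pics/crop.png

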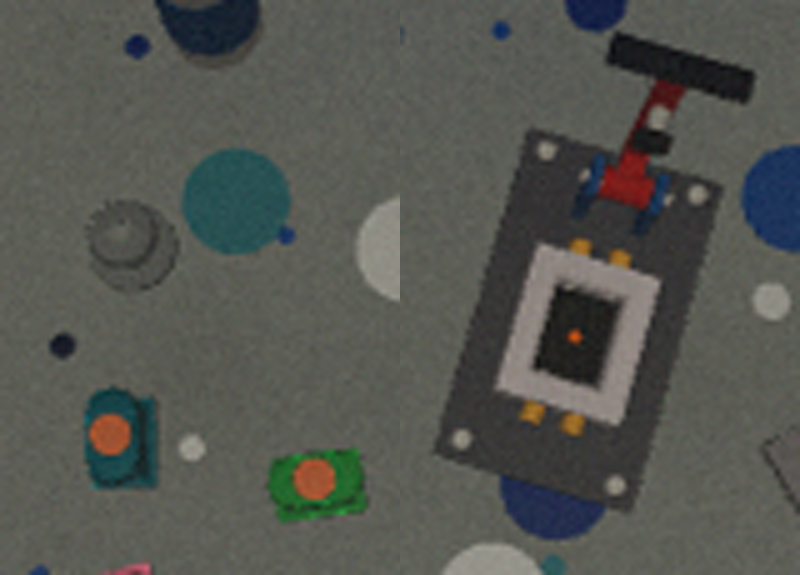

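```bash
python3 - <<'E'
from h import *
import pickle
c=pickle.load(open('top.pkl','rb'))
for z,cs in((38,[(540,243),(660,278),(622,425),(497,388)]),(10,[(530,130),(722,187),(632,513),(435,455)])):
    P=np.array([onz(c,335+(x-400)/5-.4,135+y/5-.4,z)[:2] for x,y in cs]);print(P.round(1),P.mean(0))
    for a,b in((3,0),(2,1)):
        d=P[b]-P[a];print(np.degrees(np.arctan2(d[1],d[0])),np.hypot(*d))
    d=P[0]-P[1];print(np.degrees(np.arctan2(d[1],d[0]))-90,np.hypot(*d))
    print(cv2.minAreaRect(P.astype(np.float32)))
for x,y in((612,50),(752,87)):print(onz(c,335+(x-400)/5,135+y/5,200))
s=sense();Rt=rot(s['ee_rot']);print((Rt.T@(np.array([455,166,220])-s['eef_pos'])).round(0))
E
```

```text
[[ 591.9 -144.1]
 [ 569.  -218.4]
 [ 477.3 -191.9]
 [ 501.  -115.3]] [ 534.78883494 -167.42133042]
-17.585304768317854 95.37666005893993
-16.109361442580962 95.45026467530843
-17.119713165577068 77.7337510471502
((534.725341796875, -167.6778564453125), (80.19189453125, 95.43412780761719), 72.83604431152344)
[[ 671.2 -142.4]
 [ 632.5 -264.8]
 [ 424.5 -200.5]
 [ 462.   -77.6]] [ 547.57184669 -171.32883371]
-17.200748567938636 218.92862019259204
-17.168630576064434 217.68258652778607
-17.535373805454128 128.33808802805203
((547.623291015625, -171.37672424316406), (128.45791625976562, 218.92860412597656), 72.79925537109375)
[ 668.60369706 -170.53009381  200.        ]
[ 646.89948242 -246.88948058  200.        ]
[-181.  341.   19.]
```

Call:
move_arm --rows '[[[-30,57,3,-0.7,1],[-60,114,6,-1.4,1],[-90,170,9,-2.1,1],[-120,227,12,-2.8,1],[-150,284,15,-3.5,1],[-181,341,19,-4.2,1],[-181,341,19,-4.2,1],[-181,341,19,-4.2,1]]]'

```text
time_s: 1.15
eef_pos: [454.6, 166.3, 219.7]
ee_rot: [-0.0, 0.707, 0.707, -0.001]
force: [-0.0, 0.4, 0.3]
grip_width: 1.002
```

```bash
python3 - <<'E'
from h import *
import pickle
c=cap('wrist');pickle.dump(c,open('w1.pkl','wb'));cv2.imwrite('pics/w1.png',c['color'])
s=sense();print(s['time_s'],s['eef_pos'],s['ee_rot'],s['force'])
hsv=cv2.cvtColor(c['color'],cv2.COLOR_BGR2HSV)
for nm,lo,hi,z in(('copper',(5,100,110),(18,255,255),64),('teal',(84,110,20),(96,255,200),0)):
    m=cv2.inRange(hsv,lo,hi)
    N,L,st,ce=cv2.connectedComponentsWithStats(m)
    for i in range(1,N):
        if st[i,4]>100: print(nm,ce[i].round(1),st[i],onz(c,*ce[i],z).round(1))
E
```

```text
1.2 [454.2128503  167.06991704 219.89661318] [-2.23503402e-04  7.06767278e-01  7.07445862e-01 -5.64053825e-04] [ 0.14171273  0.89979471 -0.4396901 ]
copper [476.8  63.6] [462  48  30  32 712] [351.2 298.6  64. ]
copper [328.4  88.1] [314  74  29  29 646] [370.9 172.3  64. ]
copper [189.9 170. ] [176 157  28  27 582] [443.2  43.7  64. ]
copper [321.3 198.5] [309 186  26  26 521] [470.9 166.1  64. ]
copper [ 19.3 194.4] [ 11 188  17  14 203] [ 466.7 -121.6   64. ]
copper [ 43.3 201.4] [ 35 195  17  14 204] [ 473.7 -100.2   64. ]
teal [321.3 188.6] [ 303  160   36   66 1333] [477.7 166.2   0. ]
```

View pics/w1.png

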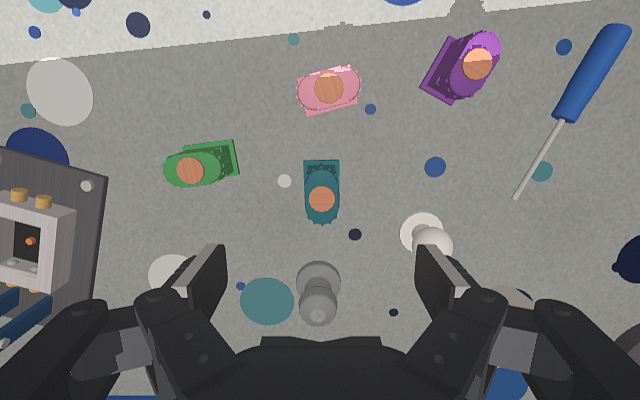

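```bash
python3 - <<'E'
from h import *
import pickle
c=pickle.load(open('w1.pkl','rb'))
hsv=cv2.cvtColor(c['color'],cv2.COLOR_BGR2HSV)
m=cv2.inRange(hsv,(84,80,20),(100,255,220))|cv2.inRange(hsv,(5,100,110),(18,255,255))
m[:, :295]=0;m[:,350:]=0;m[:150]=0;m[232:]=0
for v in range(156,230,3):
    x=np.where(m[v])[0]
    if len(x): print(v,x.min(),x.max(),onz(c,x.min()-.5,v,6).round(1)[:2],onz(c,x.max()+.5,v,6).round(1)[:2], onz(c,x.min()-.5,v,60).round(1)[:2],onz(c,x.max()+.5,v,60).round(1)[:2])
s=sense();Rt=rot(s['ee_rot']);print((Rt.T@(np.array([472,166.1,46-11])-s['eef_pos'])).round(1))
E
```

```text
162 303 338 [445.7 145.3] [445.7 185.2] [436.4 148.5] [436.4 182.2]
165 303 338 [449.  145.2] [449.1 185.3] [439.3 148.4] [439.3 182.3]
168 304 338 [452.4 146.3] [452.4 185.3] [442.1 149.3] [442.1 182.3]
171 304 338 [455.8 146.2] [455.8 185.4] [445.  149.3] [445.  182.3]
174 304 338 [459.3 146.2] [459.3 185.4] [447.9 149.3] [447.9 182.4]
177 304 338 [462.7 146.1] [462.7 185.5] [450.8 149.2] [450.8 182.4]
180 304 338 [466.2 146.1] [466.2 185.5] [453.7 149.2] [453.7 182.5]
183 304 338 [469.6 146. ] [469.6 185.6] [456.6 149.1] [456.7 182.5]
186 304 338 [473.1 146. ] [473.1 185.6] [459.6 149.1] [459.6 182.6]
189 304 338 [476.6 145.9] [476.6 185.7] [462.6 149. ] [462.6 182.6]
192 305 338 [480.2 147. ] [480.2 185.7] [465.5 149.9] [465.5 182.6]
195 305 338 [483.7 146.9] [483.7 185.8] [468.5 149.9] [468.5 182.7]
198 305 338 [487.3 146.9] [487.3 185.8] [471.6 149.9] [471.6 182.7]
201 305 338 [490.9 146.8] [490.9 185.9] [474.6 149.8] [474.6 182.8]
204 305 338 [494.5 146.8] [494.5 185.9] [477.6 149.8] [477.6 182.8]
207 305 338 [498.1 146.7] [498.1 186. ] [480.7 149.7] [480.7 182.9]
210 306 337 [501.7 147.8] [501.7 184.9] [483.8 150.7] [483.8 181.9]
213 307 336 [505.4 149. ] [505.4 183.8] [486.9 151.6] [486.9 181. ]
216 308 336 [509.1 150.1] [509.1 183.8] [490.  152.5] [490. 181.]
219 311 332 [512.8 153.5] [512.8 179.2] [493.1 155.5] [493.1 177.1]
222 313 330 [516.5 155.8] [516.5 176.9] [496.2 157.4] [496.2 175.2]
225 321 322 [520.3 165.2] [520.3 167.5] [499.4 165.3] [499.4 167.3]
[ -0.9  18.  184.9]
```

The wrist picture shows the teal casting upright with its boss at (321,198), so it is at about (471.5,166) with yaw about 0. The clean neighbours are green (190,170), pink (328,88) and white (425,235). I'll grasp it high on the body.

Call:
move_arm --rows '[[[-1,17,45,0,1],[-1,17,95,0,1],[-1,17,140,0,1],[-1,17,165,0,1],[-1,17,179,0,1],[-1,17,179,0,1],[-1,17,179,0,-1],[-1,17,179,0,-1],[-1,17,179,0,-1],[-1,17,179,0,-1],[-1,17,179,0,-1],[-1,17,179,0,-1]]]' --squeeze 60

```text
time_s: 2.7
eef_pos: [471.3, 166.0, 41.6]
ee_rot: [0.0, 0.707, 0.707, -0.0]
force: [-1.0, 1.1, 5.0]
grip_width: 0.365
```

Call:
move_arm --rows '[[[0,0,0,0,-1],[0,0,0,0,-1],[0,0,-5,0,-1],[0,0,-40,0,-1],[0,0,-90,0,-1],[0,0,-130,0,-1],[0,0,-130,0,-1]]]'

```text
time_s: 3.58
eef_pos: [472.4, 166.3, 174.2]
ee_rot: [0.002, 0.707, 0.707, 0.002]
force: [-0.5, -0.8, -2.9]
grip_width: 0.359
```

```bash
python3 - <<'E'
from h import *
import pickle
c=cap('wrist');pickle.dump(c,open('w2.pkl','wb'));cv2.imwrite('pics/w2.png',c['color'])
s=sense();print(s['time_s'],s['eef_pos'],s['ee_rot'],s['force'],s['grip_width'])
Rt=rot(s['ee_rot']);print((Rt.T@(np.array([534,-167,130])-s['eef_pos'])).round(1))
E
```

```text
3.625 [471.37314624 166.08416362 171.94077546] [4.90147323e-04 7.06808208e-01 7.07404981e-01 3.29968947e-04] [-0.83789823 -0.06727962 -3.84348754] 0.3644352419035509
[-333.1   62.3   42.1]
```

View pics/w2.png

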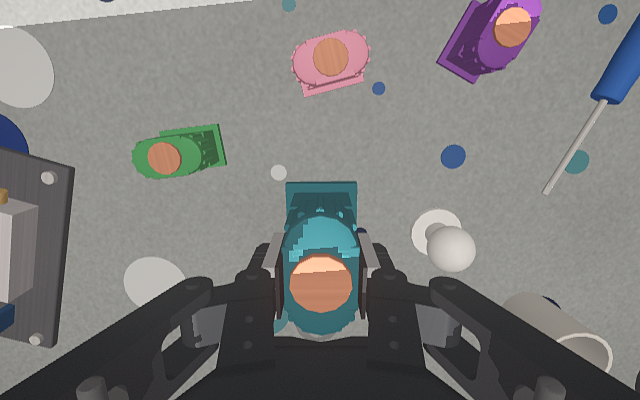

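The casting is held upright, with its boss at (320,283) and its foot edge at row 182. Next I'll look at the pocket from beside the fixture.

Call:
move_arm --rows '[[[-40,21,0,0.5,-1],[-80,42,0,1,-1],[-120,63,0,1.5,-1],[-160,84,0,2,-1],[-200,105,0,2.5,-1],[-238,125,0,2.87,-1],[-238,125,0,2.87,-1],[-238,125,0,2.87,-1]]]'

```text
time_s: 4.62
eef_pos: [595.8, -71.3, 170.3]
ee_rot: [-0.001, 0.805, 0.594, -0.0]
force: [0.4, 0.0, -2.5]
grip_width: 0.364
```

```bash
python3 - <<'E'
from h import *
import pickle
c=cap('wrist');pickle.dump(c,open('w3.pkl','wb'));cv2.imwrite('pics/w3.png',c['color'])
s=sense();print(s['time_s'],s['eef_pos'],s['ee_rot'],s['force'],s['grip_width'])
np.save('s3.npy',np.r_[s['eef_pos'],s['ee_rot']])
print([np.round(proj(c,p)) for p in ([534,-167,38],)])
E
```

```text
4.675 [595.88892451 -70.90970573 170.92445158] [-6.38662258e-04  8.04489156e-01  5.93966948e-01 -2.34205168e-04] [-0.32724202  1.23253161 -3.79311053] 0.36704540737339436
[array([191., 153.])]
```

View pics/w3.png

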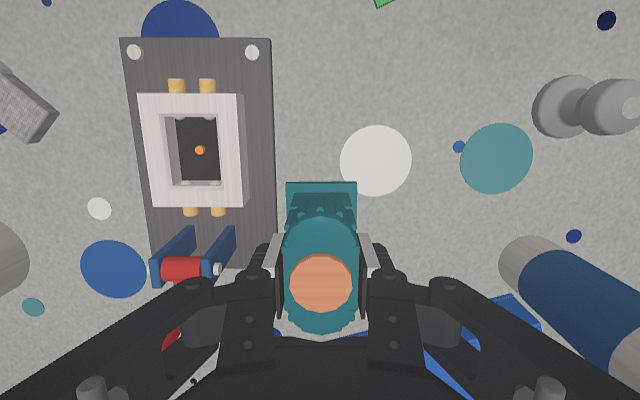

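```bash
python3 - <<'E'
from h import *
import pickle
c=pickle.load(open('w3.pkl','rb'));s3=np.load('s3.npy');p=s3[:3];Rt=rot(s3[3:])
g=cv2.cvtColor(c['color'],cv2.COLOR_BGR2GRAY)
print('row150',g[150,130:255:3]);print('row103',g[103,130:255:3]);print('col180',g[85:215:2,165])
for th in(170,185,195,205):
    m=(g>th).astype(np.uint8);m[:, :125]=0;m[:,255:]=0;m[:88]=0;m[212:]=0
    m=cv2.morphologyEx(m,cv2.MORPH_OPEN,np.ones((3,3)))
    k=max(cv2.findContours(m,0,1)[0],key=cv2.contourArea)[:,0]
    P=np.array([onz(c,u,v,38)[:2] for u,v in k],np.float32)
    print(th,len(k),cv2.minAreaRect(P))
# casting in tool frame
hsv=cv2.cvtColor(c['color'],cv2.COLOR_BGR2HSV)
m=cv2.inRange(hsv,(5,80,110),(18,255,255));m[:240]=0;m[330:]=0;m[:,:280]=0;m[:,360:]=0
k=max(cv2.findContours(m,0,1)[0],key=cv2.contourArea);e=cv2.fitEllipse(k);print(e)
for zt in(64-43,64-41,64-39):
    q=onz(c,*e[0],p[2]+zt); print('boss in tool',zt,(Rt.T@(q-p)).round(1))
for v in(181,182,183):
    q=onz(c,321,v,p[2]-41+6);print('foot edge tool',(Rt.T@(q-p)).round(1))
E
```

```text
row150 [159 161 102 110 108 214 200 203 202 203 202 188 182 126 133 135  98  70
  72  72  72  68 170 167 174  76  70  72  73  61 180 202 203 199 201 200
 210 126 131 114 113 112]
row103 [107 109 107 204 200 202 198 203 200 202 200 200 201 200 200 198 202 202
 201 203 204 200 200 202 200 200 199 207 203 206 206 205 199 203 200 212
 128 133 122 113 110 111]
col180 [109 107 108 101 184 203 201 203 202 203 202 202 202 202 188 175 123 128
 126 125 139 153 168 181 180 180 180 180 179 181 181 181 182 184 185 186
 187 187 188 190 190 195 196 201 201 199 200 200 199 199 199 202 200 202
 201 202 202 202 203 203 208 120 109 112 113]
170 442 ((534.2494506835938, -166.60882568359375), (79.78250885009766, 103.73434448242188), 72.58526611328125)
185 411 ((534.212890625, -166.65444946289062), (79.41532897949219, 96.07830047607422), 72.5814437866211)
195 422 ((534.228515625, -166.60684204101562), (79.59342956542969, 94.42398071289062), 72.79124450683594)
205 16 ((500.16448974609375, -124.84131622314453), (1.6095331907272339, 4.766943454742432), 68.16059875488281)
((320.36248779296875, 282.51153564453125), (57.947818756103516, 62.043453216552734), 91.35455322265625)
boss in tool 21 [ -1.2  -0.5 -21. ]
boss in tool 23 [ -1.2  -1.7 -23. ]
boss in tool 25 [ -1.2  -2.9 -25. ]
foot edge tool [ -0.9 -29.   35. ]
foot edge tool [ -0.9 -28.4  35. ]
foot edge tool [ -0.9 -27.8  35. ]
```

Call:
move_arm --rows '[[[-35,-10,0,0.05,-1],[-70,-20,0,0.05,-1],[-109,-30,0,0.05,-1],[-109,-30,10,0.05,-1],[-109,-30,40,0.05,-1],[-109,-30,68,0.05,-1],[-109,-30,76,0.05,-1],[-109,-30,76,0.05,-1],[-109,-30,76,0.05,-1]]]'

```text
time_s: 5.8
eef_pos: [535.6, -166.1, 96.0]
ee_rot: [0.0, 0.806, 0.592, 0.0]
force: [0.6, -0.5, -2.9]
grip_width: 0.36
```

```bash
python3 - <<'E'
from h import *
s=sense();p=s['eef_pos'];Rt=rot(s['ee_rot'])
print(s['time_s'],p,s['force'],Rt.round(4).tolist()); print('to go',Rt.T@(np.array([534.9,-166.3,p[2]])-p), 'yaw',np.degrees(np.arctan2(Rt[1,0],Rt[0,0])))
c=cap('wrist');a=c['color'];d=cap('scene')['color'][150:250,200:310]
cv2.imwrite('pics/w4.png',np.vstack([a[60:340,120:520],cv2.resize(d,(400,364),interpolation=cv2.INTER_CUBIC)])[:600])
E
```

```text
5.8 [ 535.62394999 -166.10967978   95.96426962] [ 0.64204093 -0.50914611 -2.86253075] [[0.299, 0.9543, 0.0005], [0.9543, -0.299, -0.0001], [0.0001, 0.0005, -1.0]]
to go [-3.98044858e-01 -6.33944445e-01 -3.25440311e-04] yaw 72.60514714006295
```

View pics/w4.png

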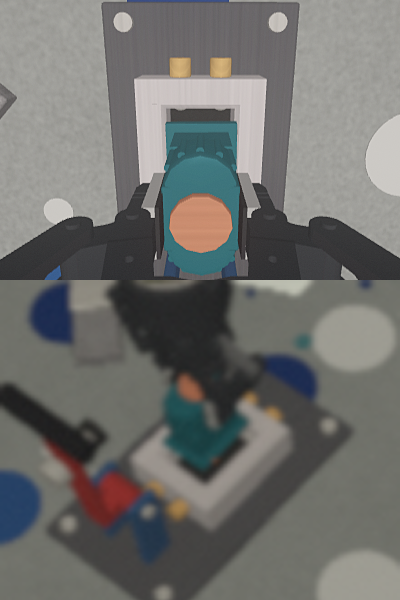

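Call:
move_arm --rows '[[[-0.4,-0.6,4,0,-1],[-0.4,-0.6,8,0,-1],[-0.4,-0.6,12,0,-1],[-0.4,-0.6,15,0,-1],[-0.4,-0.6,15,0,-1]]]'

```text
time_s: 6.52
eef_pos: [534.7, -166.4, 80.5]
ee_rot: [-0.0, 0.806, 0.592, -0.0]
force: [0.5, -1.2, -3.3]
grip_width: 0.361
```

Call:
move_arm --rows '[[[0,0,1,0,-1],[0,0,2,0,-1],[0,0,3,0,-1],[0,0,3,0,-1]]]'

```text
time_s: 7.02
eef_pos: [534.6, -166.4, 77.5]
ee_rot: [-0.0, 0.806, 0.592, -0.0]
force: [-0.3, 0.6, -3.5]
grip_width: 0.364
```

Call:
move_arm --rows '[[[0,0,1,0,-1],[0,0,2,0,-1],[0,0,2,0,-1]]]'

```text
time_s: 7.4
eef_pos: [534.6, -166.4, 75.4]
ee_rot: [-0.0, 0.806, 0.592, -0.0]
force: [-0.5, -0.2, -2.8]
grip_width: 0.368
```

Call:
move_arm --rows '[[[0,0,1,0,-1],[0,0,2,0,-1],[0,0,2,0,-1]]]'

```text
time_s: 7.78
eef_pos: [534.5, -166.3, 73.3]
ee_rot: [-0.0, 0.806, 0.592, -0.0]
force: [-0.1, 0.5, -3.9]
grip_width: 0.361
```

Call:
move_arm --rows '[[[0,0,1,0,-1],[0,0,1.5,0,-1],[0,0,1.5,0,-1]]]'

```text
time_s: 8.15
eef_pos: [534.6, -166.4, 71.9]
ee_rot: [-0.0, 0.806, 0.592, -0.0]
force: [-0.3, 0.2, -2.3]
grip_width: 0.363
```

Call:
move_arm --rows '[[[0,0,1,0,-1],[0,0,1.5,0,-1],[0,0,1.5,0,-1]]]'

```text
time_s: 8.52
eef_pos: [534.7, -166.5, 71.1]
ee_rot: [0.0, 0.806, 0.592, 0.0]
force: [-3.2, 0.9, 6.7]
grip_width: 0.362
```

Call:
move_arm --rows '[[[0,0,0.7,0,-1],[0,0,0.7,0,-1]]]'

```text
time_s: 8.78
eef_pos: [534.7, -166.4, 71.1]
ee_rot: [0.0, 0.806, 0.592, 0.0]
force: [-2.9, 0.7, 5.2]
grip_width: 0.362
```

Call:
move_arm --rows '[[[0,0,0.7,0,-1],[0,0,0.7,0,-1]]]'

```text
time_s: 9.02
eef_pos: [534.7, -166.4, 71.1]
ee_rot: [0.0, 0.806, 0.592, 0.0]
force: [-2.6, 0.9, 6.0]
grip_width: 0.36
```

Call:
move_arm --rows '[[[0,-0.3,0.9,0,-1],[0,-0.3,0.9,0,-1]]]'

```text
time_s: 9.28
eef_pos: [534.6, -166.4, 71.1]
ee_rot: [0.001, 0.806, 0.592, 0.0]
force: [-3.9, 1.4, 6.5]
grip_width: 0.364
```

Call:
move_arm --rows '[[[0,-0.2,1.1,0,-1],[0,-0.2,1.1,0,-1]]]'

```text
time_s: 9.52
eef_pos: [534.6, -166.4, 70.8]
ee_rot: [0.001, 0.806, 0.592, 0.0]
force: [-3.6, 0.4, 5.7]
grip_width: 0.363
```

Call:
move_arm --rows '[[[0,-0.8,0.5,0,-1],[0,-0.8,0.5,0,-1]]]'

```text
time_s: 9.78
eef_pos: [533.9, -166.2, 70.5]
ee_rot: [0.001, 0.806, 0.592, 0.0]
force: [-2.0, 0.4, 2.1]
grip_width: 0.36
```

Call:
move_arm --rows '[[[0,0,1,0,-1],[0,0,1,0,-1]]]'

```text
time_s: 10.02
eef_pos: [534.0, -166.3, 69.8]
ee_rot: [0.001, 0.806, 0.592, 0.0]
force: [-2.3, 0.6, 2.9]
grip_width: 0.361
```

Moving down with less force. I'll keep shifting slightly the same way.

Call:
move_arm --rows '[[[0,-0.5,1.2,0,-1],[0,-0.5,1.2,0,-1]]]'

```text
time_s: 10.28
eef_pos: [533.7, -166.3, 68.7]
ee_rot: [0.002, 0.806, 0.592, 0.001]
force: [-1.0, 0.5, 4.1]
grip_width: 0.368
```

Call:
move_arm --rows '[[[0,-0.2,1.2,0,-1],[0,-0.2,1.2,0,-1]]]'

```text
time_s: 10.52
eef_pos: [533.4, -166.2, 67.2]
ee_rot: [0.002, 0.806, 0.592, 0.0]
force: [-0.3, -1.1, 0.2]
grip_width: 0.365
```

Call:
move_arm --rows '[[[0,0,1.2,0,-1],[0,0,1.2,0,-1]]]'

```text
time_s: 10.78
eef_pos: [533.2, -166.2, 65.5]
ee_rot: [0.001, 0.806, 0.592, 0.0]
force: [0.7, -0.1, -0.7]
grip_width: 0.364
```

Call:
move_arm --rows '[[[0,0,1,0,-1],[0,0,2,0,-1],[0,0,2,0,-1]]]'

```text
time_s: 11.15
eef_pos: [533.2, -166.1, 63.4]
ee_rot: [0.001, 0.806, 0.592, 0.0]
force: [0.4, -0.0, 0.5]
grip_width: 0.363
```

Call:
move_arm --rows '[[[0,0,1,0,-1],[0,0,1.5,0,-1],[0,0,1.5,0,-1]]]'

```text
time_s: 11.52
eef_pos: [533.2, -166.2, 61.8]
ee_rot: [0.001, 0.806, 0.592, 0.0]
force: [0.9, -1.2, 0.8]
grip_width: 0.365
```

Call:
move_arm --rows '[[[0,0,0.8,0,-1],[0,0,1.2,0,-1],[0,0,1.2,0,-1]]]'

```text
time_s: 11.9
eef_pos: [533.1, -166.1, 60.3]
ee_rot: [0.001, 0.806, 0.592, 0.0]
force: [1.5, -0.2, -1.5]
grip_width: 0.366
```

Call:
move_arm --rows '[[[0,0,0.7,0,-1],[0,0,0.7,0,-1]]]'

```text
time_s: 12.15
eef_pos: [533.1, -166.1, 59.4]
ee_rot: [0.001, 0.806, 0.592, 0.0]
force: [1.7, -0.5, -2.0]
grip_width: 0.366
```

Call:
move_arm --rows '[[[0,0,0.7,0,-1],[0,0,0.7,0,-1]]]'

```text
time_s: 12.4
eef_pos: [533.2, -166.1, 59.1]
ee_rot: [0.001, 0.806, 0.592, 0.0]
force: [-0.0, 0.4, 3.7]
grip_width: 0.364
```

Call:
move_arm --rows '[[[0,0,0.6,0,-1],[0,0,0.6,0,-1]]]'

```text
time_s: 12.65
eef_pos: [533.2, -166.1, 59.1]
ee_rot: [0.001, 0.806, 0.592, 0.0]
force: [-1.6, 0.6, 7.1]
grip_width: 0.363
```

It stops at TCP 59.1, exactly 12 mm below the ball stop. I'll give it one firmer press to confirm.

Call:
move_arm --rows '[[[0,0,0.9,0,-1],[0,0,0.9,0,-1],[0,0,0.9,0,-1]]]'

```text
time_s: 13.02
eef_pos: [533.3, -166.1, 58.9]
ee_rot: [0.001, 0.806, 0.592, 0.0]
force: [-2.7, 1.7, 8.1]
grip_width: 0.366
```

```bash
python3 - <<'E'
from h import *
s=sense();print(s['eef_pos'],s['force'],s['wrist_torque'],rot(s['ee_rot'])[:,2])
E
```

```text
[ 533.251712   -166.11702509   58.92620132] [-2.73932105  1.71392711  8.1367361 ] [ 0.16898152  0.53068026 -0.04192383] [ 0.00201248 -0.00196206 -0.99999605]
```

The casting feels home. I'll let go and back off straight up.

Call:
move_arm --rows '[[[0,0,-0.3,0,-0.1],[0,0,-0.3,0,0.1],[0,0,-0.3,0,0.3],[0,0,-0.3,0,0.3],[0,0,-0.3,0,0.3],[0,0,-5,0,0.3],[0,0,-30,0,0.3],[0,0,-80,0,0.3],[0,0,-130,0,0.3],[0,0,-185,0,0.3],[0,0,-195,0,-1],[0,0,-195,0,-1]]]'

```text
time_s: 14.52
eef_pos: [532.8, -165.7, 253.9]
ee_rot: [0.002, 0.806, 0.592, 0.0]
force: [-1.3, 0.4, -0.3]
grip_width: 0.232
```

```bash
python3 - <<'E'
from h import *
import pickle
s=sense();print(s['time_s'],s['eef_pos'],s['force'],s['grip_width'])
c=cap('wrist');t=cap('top');d=cap('scene')
for n,k in(('w5',c),('t5',t),('s5',d)):pickle.dump(k,open(n+'.pkl','wb'))
f=lambda i,x0,x1,y0,y1:cv2.resize(i['color'][y0:y1,x0:x1],(400,300),interpolation=cv2.INTER_CUBIC)
cv2.imwrite('pics/m5.png',np.vstack([np.hstack([f(c,120,520,0,300),f(c,280,360,100,160)]),np.hstack([f(t,340,420,135,195),f(d,195,275,160,220)])]))
hsv=cv2.cvtColor(c['color'],cv2.COLOR_BGR2HSV)
m=cv2.inRange(hsv,(5,80,110),(18,255,255));N,L,st,ce=cv2.connectedComponentsWithStats(m)
for i in range(1,N):
    if st[i,4]>100: print(ce[i],st[i],[onz(c,*ce[i],z).round(1)[:2].tolist() for z in(81,)])
E
```

```text
14.525 [ 532.7878859  -165.67131124  253.85608896] [-1.26892247  0.38069997 -0.31043633] 0.23201765071678312
[508.37774524  16.46559297] [494   2  29  30 683] [[445.1, 31.3]]
[122.62207358  80.        ] [ 81  39  59  62 299] [[391.8, -312.6]]
[309.6460177  119.82300885] [304 115  12  11 113] [[476.7, -160.2]]
[332.4954955  119.78378378] [327 115  12  11 111] [[483.1, -139.6]]
[321.004 177.688] [309 166  25  25 500] [[533.3, -166.6]]
```

View pics/m5.png

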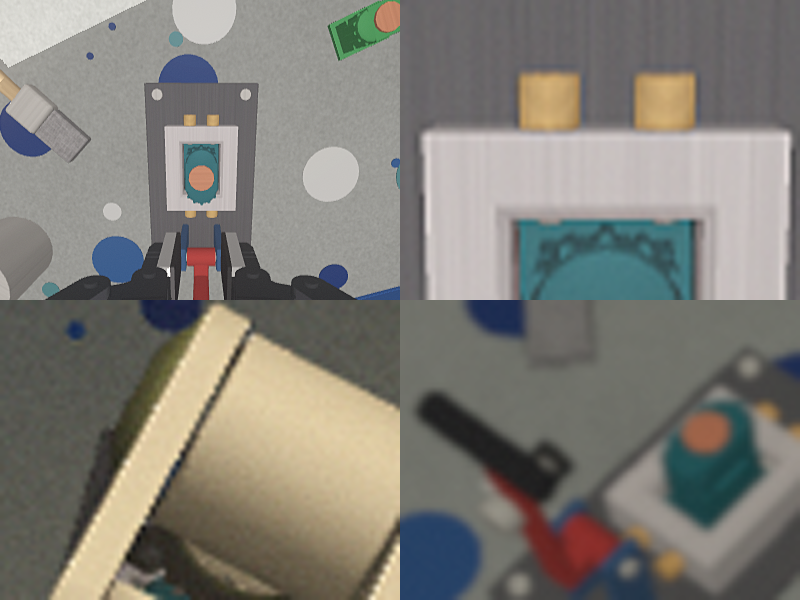

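```bash
python3 - <<'E'
from h import *
import pickle
t=pickle.load(open('top.pkl','rb'));d=pickle.load(open('s5.pkl','rb'))
a,b=ray(t,390.8,148.3),ray(d,213.2,189.2)
A=np.stack([a,-b],1);x=np.linalg.lstsq(A,d['p']-t['p'],rcond=None)[0]
P1,P2=t['p']+a*x[0],d['p']+b*x[1];print(P1,P2)
o=np.array([534,-166.6]);X=np.array([.954,-.299]);Y=np.array([.299,.954])
for P in(P1,P2):print('fix',(P[:2]-o)@X,(P[:2]-o)@Y)
for a in np.arange(1.5,1.91,.1):
    ph=a+.172;h=np.array([*(o+X*(88-140*np.cos(ph))),76+140*np.sin(ph)])
    print(round(a,2),h.round(0),np.round([*proj(t,h),*proj(d,h)],1))
s=sense();Rt=rot(s['ee_rot']);p=s['eef_pos']
for fx,fy,z in((165,25,253),(165,25,206)):
    w=o+X*fx+Y*fy;print(w,np.hypot(*w),(Rt.T@(np.array([*w,z])-p)).round(1))
E
```

```text
[ 656.40529806 -205.53616644  209.02531654] [ 655.71245597 -203.90896469  208.54361595]
fix 128.4165681188288 -0.5459186658829722
fix 127.26906343253845 0.7992720212007853
1.5 [ 631. -197.  215.] [388.4 156.7 220.  180.5]
1.6 [ 645. -201.  213.] [389.6 152.1 216.  184.8]
1.7 [ 658. -205.  210.] [390.8 147.8 212.2 189.4]
1.8 [ 670. -209.  205.] [391.7 143.8 208.6 194.2]
1.9 [ 682. -213.  199.] [392.6 140.2 205.3 199.2]
[ 698.885 -192.085] 724.8012765234344 [ 24.4 166.8  -0.9]
[ 698.885 -192.085] 724.8012765234344 [ 24.4 166.9  46.1]
```

Call:
move_arm --rows '[[[8,45,0,0,-1],[16,90,0,0,-1],[24,130,0,0,-1],[24,166,0,0,-1],[24,166,0,0,-1],[24,166,20,0,-1],[24,166,44,0,-1],[24,166,48,0,-1],[24,166,48,0,-1]]]'

```text
time_s: 15.8
eef_pos: [697.7, -192.1, 204.7]
ee_rot: [0.0, 0.806, 0.592, -0.0]
force: [-0.3, 0.1, 0.7]
grip_width: -0.003
```

```bash
cat >> h.py <<'E'
O=np.array([534,-166.6]);X=np.array([.954,-.299]);Y=np.array([.299,.954])
def st():
    s=sense();p=s['eef_pos'];d=p[:2]-O;F=s['force']
    print('t',round(s['time_s'],2),'fix',round(d@X,1),round(d@Y,1),round(p[2],1),'F',round(F[:2]@X,1),round(F[:2]@Y,1),round(F[2],1),s['grip_width'])
E
python3 -c "
from h import *
st()
d=cap('scene');cv2.imwrite('pics/s6.png',cv2.resize(d['color'][130:240,180:300],(600,550),interpolation=cv2.INTER_CUBIC))"
```

```text
t 15.8 fix 163.8 24.6 204.7 F -0.3 0.0 0.7 -0.0028808590427186233
```

View pics/s6.png

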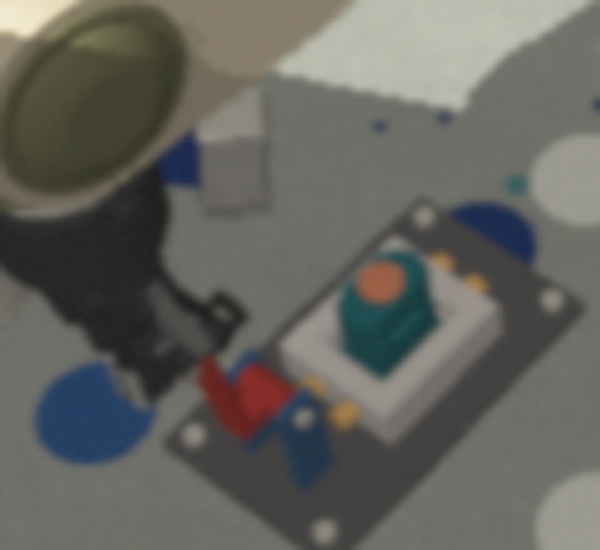

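Call:
move_arm --rows '[[[0,-8,0,0,-1],[0,-14,0,0,-1],[0,-20,0,0,-1],[0,-26,0,0,-1],[0,-34,0,0,-1],[0,-44,0,0,-1],[0,-56,0,0,-1]]]'

```text
time_s: 16.73
eef_pos: [645.0, -175.8, 206.6]
ee_rot: [0.002, 0.806, 0.592, 0.001]
force: [4.5, -2.0, 3.5]
grip_width: -0.002
```

```bash
python3 -c "
from h import *
st()"
```

```text
t 16.73 fix 108.6 24.4 206.6 F 4.9 -0.5 3.5 -0.0021482892169841787
```

Call:
move_arm --rows '[[[0,-9,0,0,-1],[0,-18,1,0,-1],[0,-27,3,0,-1],[0,-36,5,0,-1],[0,-44,7,0,-1],[0,-52,9,0,-1],[0,-60,12,0,-1],[0,-68,16,0,-1],[0,-75,20,0,-1],[0,-82,25,0,-1],[0,-88,29,0,-1]]]'

```text
time_s: 18.1
eef_pos: [560.6, -149.4, 176.7]
ee_rot: [0.002, 0.806, 0.592, 0.001]
force: [3.7, -1.0, 0.7]
grip_width: 0.002
```

```bash
python3 -c "
from h import *
st()"
```

```text
t 18.1 fix 20.3 24.4 176.7 F 3.8 0.2 0.7 0.0023682050920154946
```

Call:
move_arm --rows '[[[0,-6,5,0,-1],[0,-11,10,0,-1],[0,-16,15,0,-1],[0,-20,20,0,-1],[0,-24,25,0,-1],[0,-28,31,0,-1],[0,-28,31,0,-1]]]'

```text
time_s: 18.98
eef_pos: [533.4, -140.9, 144.9]
ee_rot: [0.001, 0.806, 0.592, 0.0]
force: [-0.3, -0.0, -0.1]
grip_width: -0.001
```

```bash
python3 -c "
from h import *
st()"
```

```text
t 18.98 fix -8.3 24.4 144.9 F -0.3 -0.1 -0.1 -0.001092552833415859
```

Call:
move_arm --rows '[[[0,6,0,0,-1],[0,12,0,0,-1],[0,12,-20,0,-1],[0,12,-50,0,-1],[0,0,-60,0,-1],[0,-22,-60,0,-1],[0,-22,-60,0,-1]]]'

```text
time_s: 19.85
eef_pos: [511.1, -133.7, 204.4]
ee_rot: [0.001, 0.806, 0.592, 0.0]
force: [0.8, -0.5, 0.1]
grip_width: -0.001
```

```bash
python3 -c "
from h import *
st()
d=cap('scene');cv2.imwrite('pics/s7.png',cv2.resize(d['color'][130:240,180:300],(600,550),interpolation=cv2.INTER_CUBIC))"
```

```text
t 19.85 fix -31.6 24.6 204.4 F 0.9 -0.2 0.1 -0.0006062855823221361
```

View pics/s7.png

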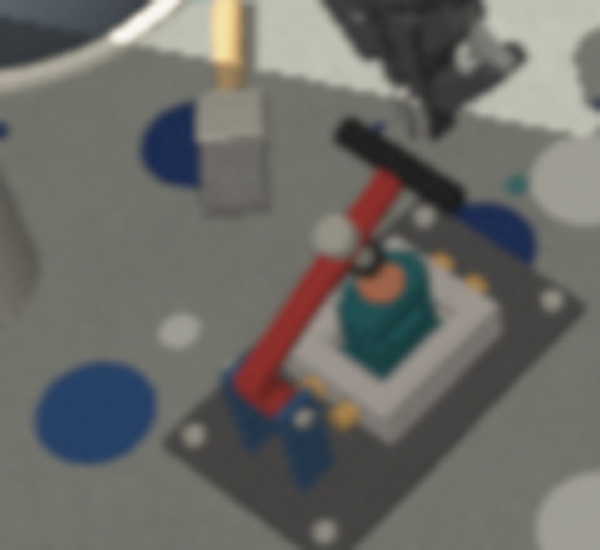

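Call:
move_arm --rows '[[[-5,-2,15,0,-1],[-5,-3,28,0,-1],[-5,-4,36,0,-1],[-5,-6,44,0,-1],[-5,-8,52,0,-1],[-5,-11,60,0,-1],[-5,-13,67,0,-1],[-5,-13,67,0,-1]]]'

```text
time_s: 20.9
eef_pos: [498.1, -135.0, 137.0]
ee_rot: [0.001, 0.806, 0.592, 0.0]
force: [-0.0, -0.2, 0.3]
grip_width: 0.002
```

```bash
python3 -c "
from h import *
st()"
```

```text
t 20.9 fix -43.7 19.5 137.0 F 0.0 -0.2 0.3 0.0018367287398916921
```

Call:
move_arm --rows '[[[0,-1,5,0,-1],[0,-3,10,0,-1],[0,-4,14,0,-1],[0,-5,17,0,-1]]]'

```text
time_s: 21.4
eef_pos: [493.6, -133.6, 120.0]
ee_rot: [0.001, 0.806, 0.592, 0.001]
force: [0.3, 0.2, 4.9]
grip_width: 0.003
```

Call:
move_arm --rows '[[[0,0,1,0,-1],[0,0,2,0,-1],[0,0,2,0,-1]]]'

```text
time_s: 21.78
eef_pos: [493.2, -133.5, 117.8]
ee_rot: [0.001, 0.806, 0.592, 0.0]
force: [-3.4, 0.0, 4.2]
grip_width: 0.0
```

Call:
move_arm --rows '[[[0,0,1,0,-1],[0,0,1.5,0,-1],[0,0,1.5,0,-1]]]'

```text
time_s: 22.15
eef_pos: [493.0, -133.4, 116.8]
ee_rot: [0.001, 0.806, 0.592, 0.0]
force: [-5.3, 1.4, 10.3]
grip_width: 0.0
```

Call:
move_arm --rows '[[[0,0,1,0,-1],[0,0,1,0,-1]]]'

```text
time_s: 22.4
eef_pos: [493.0, -133.4, 116.7]
ee_rot: [0.001, 0.806, 0.592, -0.0]
force: [-5.7, 1.5, 14.0]
grip_width: 0.001
```

Call:
move_arm --rows '[[[0,0,1.5,0,-1],[0,0,1.5,0,-1]]]'

```text
time_s: 22.65
eef_pos: [493.0, -133.4, 116.5]
ee_rot: [0.001, 0.806, 0.592, 0.0]
force: [-7.1, 1.6, 19.0]
grip_width: -0.002
```

It's firm against the stop at 19 N with no more travel. Now I'll retreat and check.

Call:
move_arm --rows '[[[0,0,-4,0,-1],[0,0,-30,0,-1],[0,-20,-80,0,-1],[0,-50,-110,0,-1],[0,-90,-110,0,-1],[0,-120,-110,0,-1],[0,-120,-110,0,-1],[0,-120,-110,0,-1]]]'

```text
time_s: 23.65
eef_pos: [378.9, -97.7, 226.3]
ee_rot: [0.001, 0.806, 0.592, 0.0]
force: [0.4, 0.4, -0.4]
grip_width: -0.001
```

```bash
python3 -c "
from h import *
import pickle
st()
d=cap('scene');t=cap('top');w=cap('wrist')
f=lambda i,x0,x1,y0,y1:cv2.resize(i['color'][y0:y1,x0:x1],(400,300),interpolation=cv2.INTER_CUBIC)
g=lambda k,a:O+0
cv2.imwrite('pics/m8.png',np.vstack([np.hstack([f(d,195,315,150,240),f(t,320,420,140,215)]),np.hstack([f(w,120,520,0,300),f(t,170,490,130,370)])]))
for a in(0,.04,.1):
    ph=a+.172
    for e in(-40,40):
        h=np.array([*(O+X*(88-140*np.cos(ph))+Y*e),76+140*np.sin(ph)]);u=proj(d,h);v=proj(t,h)
        print(a,e,'scene',np.round(u,1),'crop',np.round([(u[0]-195)/.3,(u[1]-150)/.3]),'topcrop',np.round([400+(v[0]-320)*4,(v[1]-140)*4]))
"
```

```text
t 23.65 fix -168.6 19.4 226.3 F 0.3 0.5 -0.4 -0.0009364450923002353
0 -40 scene [256.8 162.8] crop [206.  43.] topcrop [645. 314.]
0 40 scene [278.6 176.9] crop [279.  90.] topcrop [540. 283.]
0.04 -40 scene [256.3 161.8] crop [204.  39.] topcrop [647. 312.]
0.04 40 scene [278.1 176. ] crop [277.  87.] topcrop [541. 281.]
0.1 -40 scene [255.4 160.4] crop [201.  35.] topcrop [649. 309.]
0.1 40 scene [277.4 174.6] crop [275.  82.] topcrop [543. 277.]
```

View pics/m8.png

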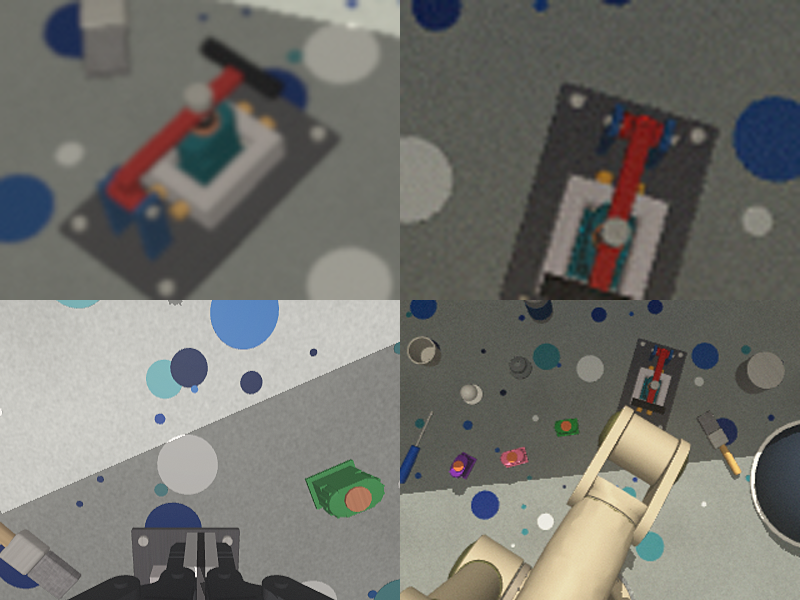

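```bash
python3 -c "
from h import *
print(ctrl.finish_job())"
```

```text
the job is handed in; nothing more can be done
None
```

The teal casting is down in the pocket and the red clamp is shut on it. I handed the job in at about 24 s, and the interface gave no verdict.

- **Seating:** I felt the spring balls at TCP height 71.1 mm, where the casting stopped with the fixture also pushing it sideways. Shifting about 1 mm towards the fixture's -x eased it, and it went past. It then stopped firmly at 59.1 mm, 12 mm lower, which matches the stated ball-to-floor gap. The highest push I read was about 11 N, counting the casting's weight. After release, the wrist picture put the boss within about 1 mm of the pocket's centre, with the clamp still open at about 1.7 rad.
- **Clamp:** I pushed the handle over with the closed fingers, then pressed it down. It stopped hard at 116.5 mm (117 expected for fully shut), with 19 N on the handle.
- **Last checks:** In the final scene picture the handle's ends lie where a clamp angle of 0 puts them, to about 0.05 rad. The other things in view looked unmoved, and the arm is well clear. I could not measure the seat pin or the pad force directly; I inferred both from the felt heights.

No check failed or disagreed. I viewed 11 pictures, more than the 8 planned but under the limit of 12.

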